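# Hang the amber safety shield and arm the laser interlock

## Task

Lift the amber safety shield out of its foot and hang it on the two brass pegs in front of the laser, one peg through each hole, resting on the pegs behind their turned-up tips, and let go of it. Then, with the shield hanging, throw the red interlock lever all the way over to its armed side, away from the robot. Leave the green shield and the other things on the table where they are.

Things in the scene. Friction and masses are not known exactly. Their poses are not given: they have to be found in the camera images.
- amber_shield: Orange-amber laser-safety shield, 0.2 kg: flat pane 8 mm thick (its x), 150 wide (y), 120 high (z), with a black grip block on top and two white-rimmed holes near its upper corners; front and back alike. Starts upright in a slotted foot, lower edge 8 mm above the table. Origin: middle of the pane's lower edge; z up.
- amber_shield_mid (a point): Point in the amber pane midway between its two holes, 95 mm above its lower edge. The holes go through along x, are centred 55 mm either side of this point (along y), and are 18 mm wide and 26 mm high.
- amber_shield_grip (a point): Centre of the amber shield's black grip block, 138 mm above its lower edge. Block: 12 mm thick (x, grip across this), 60 mm long (y), 36 mm tall, from 120 to 156 mm above the lower edge.
- amber_foot: Fixed black slotted foot that the amber shield starts in, 70 x 170 mm, 36 mm tall; the slot is 28 mm deep, open upwards. Origin: centre of its underside.
- green_shield: Dark green laser-safety shield of the same shape and size, in a like foot of its own. A bystander. Origin: middle of its lower edge.
- laser: Fixed laser head: black tube 72 mm thick along its x, top 121 mm above the table, aperture facing its -x, roughly to the robot. Two aluminium posts, 20 mm thick and 147 mm tall, stand before the aperture at x = 0, y = -55 and +55 mm of this frame; each carries a brass peg. Origin: on the table midway between the posts; z up.
- pegs_mid (a point): Midway between the posts at the height of the peg axes, 135 mm above the table; axes as the laser's. Pegs: 10 mm thick, level, pointing to -x at y = -55 and +55 mm, with tips turned up to 146 mm above the table, ending at x = -58 mm. A shield hangs anywhere from x = -43 to -14 mm, its hole midpoint then 8 mm below this height.
- interlock_base: Fixed grey housing block of the interlock switch. Origin on the table under its centre; x is the direction in which its lever is thrown over.
- interlock (a joint): Red interlock lever, rad: 0 = off, leaning to the housing's -x (towards the robot); 1.0 = armed, leaning over to +x. Stays where it is left; turns about the housing's y.
- interlock_tip (a point): Tip of the red interlock lever, 80 mm long.
- driver: Bystander: screwdriver, 160 mm long, lying along its x; origin at its underside.
- lens_tube: Bystander: dark steel lens tube standing upright, 42 mm across, 65 mm tall; origin at the centre of its foot.
- objective_jar: Bystander: aluminium jar with black cap, 48 mm across, 55 mm tall; origin at the centre of its foot.
- filter_case: Bystander: flat blue filter case 80 x 60 x 22 mm (x, y, z); origin at the centre of its underside.
- camera: Bystander: black camera with a stubby grey lens facing its -x, about 95 x 120 x 93 mm; origin at the centre of its body's underside.
- post_holder: Bystander: aluminium post on a 50 mm round foot, 70 mm tall; origin at the centre of its foot.

How it is judged:
By the outcome, as a careful person would: the job done as asked, in the order asked, and still so for the second after the job is handed in, with the robot touching nothing.
It also fails if it takes over 50 s, if anything falls off the work surface, if the arm or the gripper's body presses on something with over 40 N, if the wrist force passes 120 N, or if a joint passes its speed limit or range.

## Robot

A 6-joint arm with a two-finger parallel gripper is mounted at the origin on the work surface. World frame = base frame: x ahead of the robot, y to its left, z up, the work surface at z = 0. Lengths are in m, angles in degrees, forces in N, time in s.
With the tool pointing down it reaches from about 0.25 to 0.775 m from the base axis. Payload 8.9 kg.
Tool frame: the origin (TCP) lies midway between the tips of the shut fingers; the grasp point (between the pads) lies 19 mm behind it (grip_point_offset is the distance from the TCP to the grasp point, in m); z points along the fingers, y is the line along which they close (so a half turn about z gives the same grasp; the last joint's range is limited). The gripper opens to 85 mm and grips with 20 to 120 N. Pads are 22 mm wide; open, the fingers measure 114 mm over their backs; the gripper's body (76 mm by 85 mm) begins 54 mm behind the grasp point. The pads swing forward as they close: fully open they stand 13 mm farther back than shut.
Start: joints at [62.55, 16.656, -8.789, 64.555, 0, 82.019], TCP at [0.175, 0.495, 0.231] pointing down, gripper open.
Joint ranges: [-144.48, 144.48], [-52.06, 99.96], [-74.48, 78.29], [-112.23, 115.85], [-86.99, 84.42], [-180, 180]. Speed limits (degrees/s): [127.2, 127.2, 159.86, 180, 180, 180].

## Interface

Orientations are given as a 3x3 rotation matrix whose columns are the frame's x, y, z axes.
In Python, from station import move_to, move_l, movej, set_gripper, sleep, ik, read_state, snapshot, MotionError, close_job, grip_point_offset gives the robot as it stands. Calls block until the motion is done:
- move_to(position, orientation): joint-space move of the TCP to a pose.
- move_l(position, orientation=None, v=0.15, f_stop=None): straight line of the TCP; orientation=None keeps the orientation; v is the mean speed in m/s. With f_stop (N) it stops when the force on the tool has changed by that much, and returns True; else False.
- movej(angles): joint-space move.
- set_gripper(opening): finger opening in m; the grip force is fixed at half the most; returns when the fingers have stopped.
- sleep(seconds).
- ik(position, orientation): joint angles nearest the present ones, or None.
- read_state(): the state.
- snapshot(name): name is "scene" or "top" or "wrist"; returns a dict with "color" (400x640x3 uint8, blue, green, red), "depth" (400x640 float32, m along the optical axis (not along the pixel's ray), 0 where there is no reading), "intrinsics" (3x3 intrinsics, pixels), "k1" (the pictures are not rectified: a ray, as slopes to the right and down, at radius r is drawn at 1 + k1 r^2 times it, then the intrinsics apply), "world_to_cam" (4x4, takes a point from world to camera coordinates); the wrist camera has in their place "hand_eye" (4x4, takes a point from camera to tool coordinates, whose origin is the TCP and whose axes are the flange's). Camera axes: x right, y down, z forward; pixel columns grow to the right and rows downward; lengths in m; the calibration is good to about 2 mm. A picture is of the moment at which its call begins: read the wrist's pose just before it.
A pose or a line that the arm cannot do raises MotionError and nothing moves.
- close_job(): hands the job in; it is judged then, once.
The state is a dict: "clock": time; "qpos": joint angles; "dq": joint speeds; "joint_torque": joint torques, N m; "ee_pos": TCP position; "tcp_rot": TCP orientation; "contact_force": force on the tool from outside, world axes, zero at the start; "moment": the same for the moment, N m; "finger_gap": finger opening in m; "finger_force": force on a finger pad.
Only numpy, scipy, OpenCV 4.12 (cv2) and the standard library are available. Lean on these libraries where they do the work, as an engineer would, in place of code of your own. Each camera call takes 0.05 s, during which the arm holds its last target. There are 200 camera calls.

## Working session

There is one attempt and no reset: what is moved stays moved. The work goes in short steps, each a Python script; the robot and the scene stay as the last script left them, time stands still between calls to the robot, and variables do not carry over. Pictures are saved under pics/ and viewed, at most 10 in all, crops included, and the job is handed in when it is done.

```bash
ls; mkdir -p pics; python3 - <<'E'
from station import *
import cv2,numpy as np
for n in("scene","top"):
    s=snapshot(n); cv2.imwrite(f"pics/{n}0.png",s["color"]); np.savez(f"{n}0.npz",**s)
    print(n,s["intrinsics"].tolist() if hasattr(s["intrinsics"],'tolist') else s["intrinsics"],s["k1"],np.round(s["world_to_cam"],3).tolist(),(s["depth"]>0).mean())
print(read_state()["clock"],grip_point_offset)
E
```

```text
pics
scene [[372.274789149109, 0.0, 313.6615396555992], [0.0, 372.274789149109, 196.01046844431428], [0.0, 0.0, 1.0]] 0.018101481768503767 [[0.526, 0.85, -0.018, -0.334], [0.61, -0.392, -0.688, -0.252], [-0.593, 0.351, -0.725, 1.241], [0.0, 0.0, 0.0, 1.0]] 0.99605859375
top [[386.74120921726615, 0.0, 316.3399538968068], [0.0, 386.74120921726615, 196.30374625180258], [0.0, 0.0, 1.0]] -0.031336106292354615 [[0.004, -1.0, 0.009, 0.048], [-0.998, -0.005, -0.069, 0.572], [0.069, -0.009, -0.998, 1.117], [0.0, 0.0, 0.0, 1.0]] 0.99594921875
0.1 0.0187
```

View pics/scene0.png

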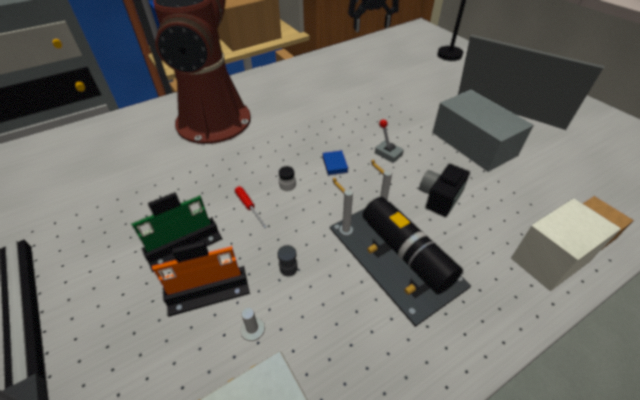

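View pics/top0.png

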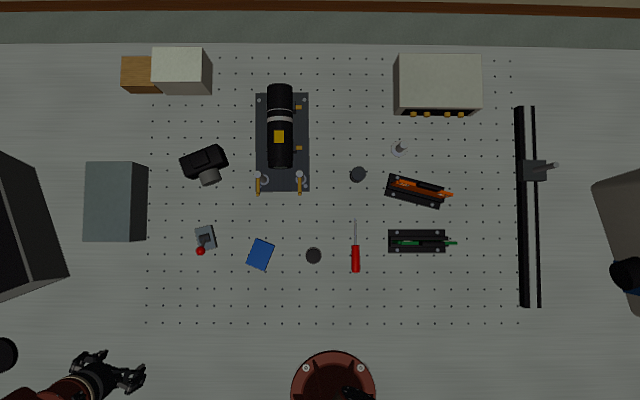

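The scene view shows the amber shield around (200,270), the green one at (175,225), the laser with pegs at (340,187) and (377,167), and the red lever tip at (384,123). In the top view the pegs are at about (257,185) and (299,185), the amber shield at (420,190), and the lever base at (205,238) with its tip at (200,251). Next I'll get metric estimates.

```bash
cat > h.py <<'E'
import numpy as np,cv2
def cam(s):
    K=np.array(s["intrinsics"]);k=float(s["k1"]);return K,np.array([k,0,0,0,0.])
def rays(s,uv,T=None):
    """T: cam->world; returns origin, dirs with z_cam=1"""
    K,d=cam(s); n=cv2.undistortPoints(np.asarray(uv,float).reshape(-1,1,2),K,d)[:,0]
    T=np.linalg.inv(s["world_to_cam"]) if T is None else T
    return T[:3,3],np.c_[n,np.ones(len(n))]@T[:3,:3].T
def plane(s,uv,z,T=None):
    o,r=rays(s,uv,T); return o+r*((z-o[2])/r[:,2])[:,None]
def cloud(s,mask,T=None):
    v,u=np.nonzero(mask&(s["depth"]>0)); o,r=rays(s,np.c_[u,v],T); return np.c_[u,v],o+r*s["depth"][v,u][:,None]
def hsv(s,lo,hi): return cv2.inRange(cv2.cvtColor(s["color"],cv2.COLOR_BGR2HSV),lo,hi)>0
def tri(o1,r1,o2,r2):
    A=np.zeros((3,3));b=np.zeros(3)
    for o,r in((o1,r1),(o2,r2)):
        r=r/np.linalg.norm(r);P=np.eye(3)-np.outer(r,r);A+=P;b+=P@o
    return np.linalg.solve(A,b)
def wristT(st,s):
    T=np.eye(4);T[:3,:3]=st["tcp_rot"];T[:3,3]=st["ee_pos"];return T@np.array(s["hand_eye"])
E
python3 - <<'E'
from h import *
np.set_printoptions(precision=4,suppress=True)
S={n:dict(np.load(n+"0.npz")) for n in("scene","top")}
for n,s in S.items():
    print(n)
    for nm,lo,hi in(("amber",(5,170,60),(16,255,255)),("brass",(14,90,60),(28,255,255)),("red",(0,180,80),(4,255,255))):
        m=hsv(s,lo,hi).astype(np.uint8)
        c,l,st,ce=cv2.connectedComponentsWithStats(m)
        for i in range(1,c):
            if st[i,4]>8:
                uv,p=cloud(s,l==i); q=np.median(p,0)
                if 0.2<q[0]<0.8 and abs(q[1])<.5 and q[2]<.3: print(nm,st[i],ce[i].round(1),q,p.min(0),p.max(0))
s=S["scene"];uv,p=cloud(s,hsv(s,(5,170,60),(16,255,255)))
k=(p[:,2]>.04)&(p[:,2]<.14)&(p[:,1]<-.1);p=p[k];c=p.mean(0);print("pane",c,np.linalg.svd(p-c,full_matrices=False)[2])
E
```

```text
scene
amber [ 152  247   89   48 2007] [197.  271.4] [ 0.5961 -0.2462  0.0785] [ 0.4674 -0.3285  0.0048] [ 0.6168 -0.1681  0.1391]
brass [372 160  12  14  58] [377.1 166.6] [0.5891 0.2037 0.1391] [0.5706 0.199  0.135 ] [0.6164 0.2082 0.1472]
brass [333 178  12  14  59] [338.  184.7] [0.5894 0.0944 0.1386] [0.5705 0.0909 0.1352] [0.6125 0.0991 0.1446]
brass [389 211  22  18 232] [399.1 219.6] [0.7284 0.1542 0.12  ] [0.7048 0.1406 0.1086] [0.7485 0.179  0.1231]
brass [367 243  11  10  74] [372.2 248. ] [0.7174 0.1041 0.0437] [0.6898 0.0925 0.0092] [0.7236 0.1235 0.0524]
red [380 121   6   6  29] [382.9 123.3] [0.4256 0.3591 0.1013] [0.4189 0.3538 0.0927] [0.4311 0.3664 0.1099]
red [236 187  17  21 153] [243.5 196.7] [ 0.3991 -0.0672  0.0225] [ 0.3577 -0.0757  0.0172] [ 0.4347 -0.0566  0.0268]
top
amber [393 179  60  19 334] [420.3 188.7] [ 0.589  -0.2319  0.0908] [ 0.5679 -0.3286  0.0037] [ 0.6259 -0.1688  0.1574]
brass [274 130  10  13 130] [278.5 136. ] [0.7276 0.1546 0.1221] [0.7108 0.142  0.1164] [0.7454 0.1674 0.1276]
brass [296 145   6   5  29] [298.6 147.1] [0.7122 0.1018 0.0455] [0.7069 0.0957 0.0397] [0.7201 0.1104 0.0536]
brass [298 177   4  19  70] [299.4 185.9] [0.5905 0.0971 0.1399] [0.5663 0.092  0.1345] [0.6137 0.1003 0.1464]
brass [256 178   4  19  71] [257.5 186.4] [0.5899 0.2072 0.1394] [0.5634 0.2021 0.1348] [0.6114 0.2114 0.149 ]
red [352 245   8  27 188] [355.1 258.7] [ 0.3899 -0.062   0.0237] [ 0.3543 -0.074   0.0159] [ 0.4275 -0.0534  0.0316]
red [196 247   8   8  51] [199.7 250.7] [0.4172 0.364  0.106 ] [0.4087 0.3558 0.1013] [0.4276 0.3755 0.1115]
pane [ 0.5962 -0.2441  0.0858] [[ 0.2518  0.9676 -0.0192]
 [ 0.0081 -0.0219 -0.9997]
 [-0.9678  0.2515 -0.0133]]
```

```bash
cat >> h.py <<'E'
def R(yaw,flip=1):
    c,s=np.cos(yaw)*flip,np.sin(yaw)*flip
    return np.array([[-s,c,0],[c,s,0],[0,0,-1.]])
E
python3 - <<'E'
from h import *
from station import *
np.set_printoptions(precision=4,suppress=True)
print(np.array(snapshot("wrist")["hand_eye"]),np.array(read_state()["tcp_rot"]))
for f in(1,-1):
    for p,y in(([.596,-.244,.30],-.254),([.55,.15,.31],0),([.45,.15,.31],0),([.6,.15,.16],0)): print(f,ik(p,R(y,f)))
p=1
move_to([.52,.15,.30],R(0,p)); st=read_state(); s=snapshot("wrist"); np.savez("wp.npz",T=wristT(st,s),**s); cv2.imwrite("pics/wp.png",s["color"])
move_to([.58,-.24,.30],R(-.254,p)); st=read_state(); s=snapshot("wrist"); np.savez("ws.npz",T=wristT(st,s),**s); cv2.imwrite("pics/ws.png",s["color"])
print(read_state()["clock"],st["ee_pos"])
i=cv2.hconcat([cv2.imread("pics/wp.png"),cv2.imread("pics/ws.png")]);cv2.imwrite("pics/w2.png",cv2.resize(i,(800,250)))
E
```

```text
[[-0.0003 -0.9503 -0.3113  0.0801]
 [ 1.     -0.0002 -0.0005 -0.0001]
 [ 0.0004 -0.3113  0.9503 -0.1425]
 [ 0.      0.      0.      1.    ]] [[-0.9428  0.3333 -0.0005]
 [ 0.3333  0.9428 -0.0009]
 [ 0.0001 -0.001  -1.    ]]
1 [-28.7636  29.3446  20.6885  81.344    0.      75.7895]
1 [ 7.9083 20.1995  8.0075 77.808   0.     97.9083]
1 [ 9.5943  9.2072 -6.6413 74.1514  0.     99.5943]
1 [ 7.2669 29.3199 -0.3741 60.3059  0.     97.2669]
-1 [ -28.7636   29.3446   20.6885   81.344     0.     -104.2105]
-1 [  7.9083  20.1995   8.0075  77.808    0.     -82.0917]
-1 [  9.5943   9.2072  -6.6413  74.1514   0.     -80.4057]
-1 [  7.2669  29.3199  -0.3741  60.3059   0.     -82.7331]
3.5083 [ 0.5803 -0.2387  0.3002]
```

View pics/w2.png

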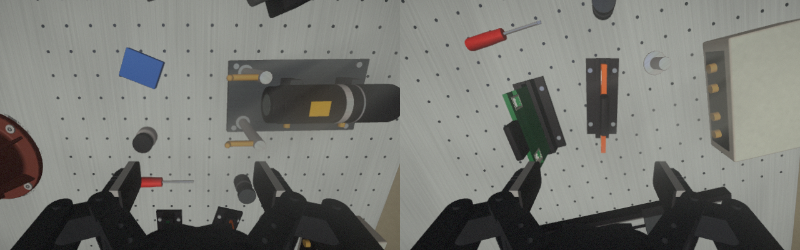

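The left half shows both pegs, at about (243,77) and (240,144), clear of the fingers. The right half shows the amber pane edge-on in its foot, from (604,65) to (604,150), with the black grip in the middle.

```bash
python3 - <<'E'
from h import *
np.set_printoptions(precision=4,suppress=True)
s=dict(np.load("wp.npz"));T=s["T"]
m=hsv(s,(14,90,60),(28,255,255)).astype(np.uint8);c,l,st,ce=cv2.connectedComponentsWithStats(m)
for i in range(1,c):
    if st[i,4]>25:
        uv,p=cloud(s,l==i,T)
        if abs(np.median(p[:,2])-.138)<.012:
            P=plane(s,uv,.138,T); k=P[:,0]<P[:,0].max()-.0; f=np.polyfit(P[:,0],P[:,1],1)
            print("peg",st[i],"plane",P.mean(0),P.min(0),P.max(0),"slope",f[0],"depth",np.median(p,0),p.min(0),p.max(0))
s=dict(np.load("ws.npz"));T=s["T"]
m=hsv(s,(5,150,60),(18,255,255)).astype(np.uint8);c,l,st,ce=cv2.connectedComponentsWithStats(m)
a=[]
for i in range(1,c):
    if st[i,4]>25:
        uv,p=cloud(s,l==i,T); q=plane(s,uv,.128,T)
        print("amber",st[i],np.median(p,0),p.min(0),p.max(0))
        k=np.abs(p[:,2]-.128)<.006; print(k.sum()); a.append(q[k])
a=np.vstack(a);c=a.mean(0);d=np.linalg.svd((a-c)[:,:2],full_matrices=False)[2][0];d=d*np.sign(d[1])
t=(a-c)[:,:2]@d; n=np.array([d[1],-d[0]]);w=(a-c)[:,:2]@n
print("dir",d,"yaw",np.degrees(np.arctan2(-d[0],d[1])),"mid",c[:2]+d*(t.min()+t.max())/2,"len",np.ptp(t),"thick",np.ptp(w),(w.min()+w.max())/2)
uv,p=cloud(s,np.ones((400,640),bool),T)
k=(np.hypot(p[:,0]-.596,p[:,1]+.244)<.05)&(p[:,2]>.15)&(p[:,2]<.175);g=plane(s,uv[k],.164,T);print("grip",k.sum(),p[k].mean(0),p[k].min(0),p[k].max(0),g.mean(0))
E
```

```text
peg [363 119  51  11 483] plane [0.5888 0.2063 0.138 ] [0.5646 0.2012 0.138 ] [0.6119 0.2106 0.138 ] slope 0.016740972884011267 depth [0.5886 0.2064 0.1395] [0.5636 0.2018 0.1352] [0.6121 0.2107 0.1471]
peg [360 226  45  11 336] plane [0.5908 0.0968 0.138 ] [0.5668 0.0897 0.138 ] [0.6135 0.1012 0.138 ] slope 0.05683997282407362 depth [0.5909 0.0978 0.1392] [0.5658 0.0924 0.1347] [0.6133 0.1014 0.1471]
amber [321 102  10  49 396] [ 0.6037 -0.1914  0.128 ] [ 0.5926 -0.2204  0.0352] [ 0.6124 -0.1692  0.1302]
361
amber [322 218   7  18  93] [ 0.577  -0.2921  0.1281] [ 0.5723 -0.3049  0.1263] [ 0.5823 -0.2842  0.1292]
92
dir [0.2519 0.9677] yaw -14.59201661287498 mid [ 0.5918 -0.2371] len 0.13860337088434327 thick 0.007445038277288596 0.0002857158992726561
grip 831 [ 0.5912 -0.2402  0.1633] [ 0.5784 -0.2711  0.1509] [ 0.6031 -0.2129  0.1659] [ 0.5912 -0.24    0.164 ]
```

```bash
python3 - <<'E'
from h import *
from station import *
np.set_printoptions(precision=4,suppress=True)
ys=np.radians(-14.6); yl=np.radians(0.9)
set_gripper(.045)
move_to([.5908,-.2418,.21],R(ys)); print(read_state()["ee_pos"])
print(move_l([.5908,-.2418,.131],v=.1,f_stop=8),read_state()["ee_pos"])
set_gripper(.0); st=read_state();print(st["finger_gap"],st["finger_force"],st["contact_force"])
print(move_l([.5908,-.2418,.18],v=.1,f_stop=25),read_state()["contact_force"])
move_l([.5908,-.2418,.32],v=.2)
move_to([.50,.153,.32],R(yl))
move_l([.515,.153,.043+.123],v=.15)
st=read_state();print(st["ee_pos"],st["finger_gap"],st["contact_force"],st["clock"])
s=snapshot("scene");np.savez("scene1.npz",**s)
cv2.imwrite("pics/s1.png",cv2.resize(s["color"][100:260,260:460],(800,640),interpolation=cv2.INTER_CUBIC)[:600])
E
```

```text
[ 0.5906 -0.2417  0.2104]
False [ 0.5913 -0.2421  0.1319]
0.011307953678604168 59.433597922325134 [ 0.1961 -0.5378  4.739 ]
False [ 0.4627  0.133  -2.0322]
[0.5156 0.153  0.1668] 0.011397059548695736 [ 1.267   0.5639 -1.3597] 9.95
```

View pics/s1.png

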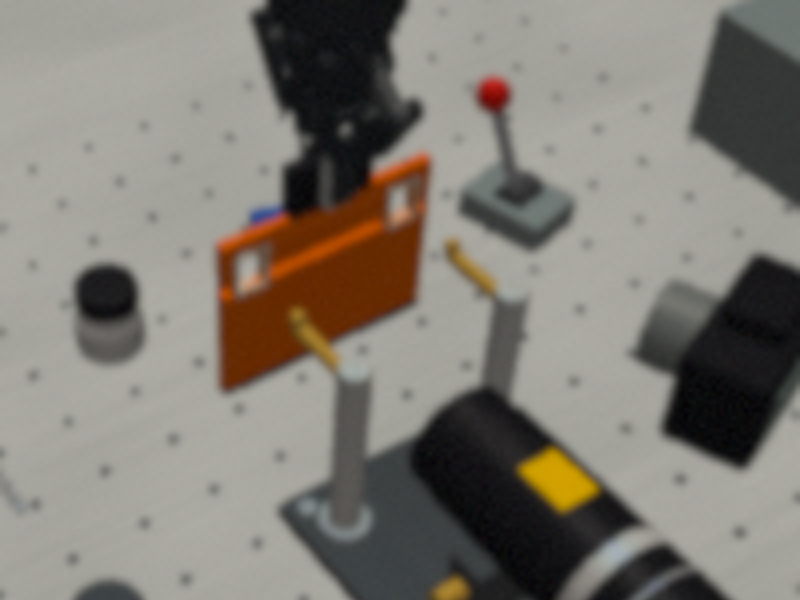

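The scene crop shows the shield held upright before the pegs, with holes at crop (252,268) and (405,195) and peg tips at (297,320) and (452,247). I'll measure holes against pegs in this one camera so its bias cancels.

```bash
python3 - <<'E'
from h import *
np.set_printoptions(precision=4,suppress=True)
s=dict(np.load("scene1.npz"))
am=hsv(s,(4,150,50),(15,255,255)); am[:, :300]=0; am[:,380:]=0; am[:130]=0;am[205:]=0
uv,p=cloud(s,am);k=(np.abs(p[:,0]-.519)<.02)&(p[:,2]<.16)&(p[:,2]>.05);p=p[k]
A=np.c_[p[:,1:],np.ones(len(p))]
for _ in range(3):
    f=np.linalg.lstsq(A,p[:,0],rcond=None)[0];r=p[:,0]-A@f;g=np.abs(r)<.003;p,A=p[g],A[g]
print("x=a*y+b*z+c",f,len(p),p.min(0),p.max(0))
n=np.array([1,-f[0],-f[1]]);
def onpane(uv):
    o,r=rays(s,uv);return o+r*((f[2]-o@n)/(r@n))[:,None]
b=hsv(s,(0,0,100),(180,90,255)).astype(np.uint8)
hull=cv2.convexHull(uv[k].astype(np.int32));hm=np.zeros_like(b);cv2.fillConvexPoly(hm,hull,1)
c,l,st,ce=cv2.connectedComponentsWithStats(b&hm)
for i in range(1,c):
    if st[i,4]>15: 
        x,y,w,h,a=st[i];v,u=np.nonzero(l==i);q=onpane(np.c_[u,v]);print("hole",st[i],ce[i],onpane([ce[i]]),(q.min(0)+q.max(0))/2,np.ptp(q,0))
m=hsv(s,(16,90,60),(28,255,255)).astype(np.uint8);c,l,st,ce=cv2.connectedComponentsWithStats(m)
for i in range(1,c):
    if st[i,4]>20 and ce[i][1]<195:
        v,u=np.nonzero(l==i);q=plane(s,np.c_[u,v],.137);print("peg",st[i],ce[i],q.mean(0),q.min(0),q.max(0))
E
```

```text
x=a*y+b*z+c [-0.0259 -0.0098  0.526 ] 1363 [0.5169 0.0766 0.05  ] [0.5249 0.225  0.16  ]
hole [357 146   6   8  33] [359.1515 149.1818] [[0.5193 0.2047 0.1419]] [0.5192 0.2052 0.1418] [0.0005 0.0153 0.021 ]
hole [319 163   7  11  50] [321.42 166.6 ] [[0.5221 0.0944 0.1414]] [0.5221 0.096  0.1389] [0.0006 0.017  0.0307]
peg [ 221   19   90   44 1540] [267.1942  43.6545] [-0.1324  0.2868  0.137 ] [-0.2975  0.1064  0.137 ] [0.0011 0.4494 0.137 ]
peg [52 38 11 11 97] [56.732  42.9897] [-0.551  -0.3445  0.137 ] [-0.6037 -0.3597  0.137 ] [-0.5006 -0.3295  0.137 ]
peg [163  64  14  27 209] [170.4928  75.1722] [-0.102  -0.0711  0.137 ] [-0.1778 -0.0925  0.137 ] [-0.0059 -0.0449  0.137 ]
peg [75 81 10 10 82] [79.5976 85.5976] [-0.1894 -0.323   0.137 ] [-0.2232 -0.3352  0.137 ] [-0.1563 -0.3112  0.137 ]
peg [372 160  12  14  58] [377.1379 166.6034] [0.5882 0.2057 0.137 ] [0.5634 0.2002 0.137 ] [0.6115 0.212  0.137 ]
peg [332 177  13  15  84] [337.5238 183.7857] [0.5854 0.0965 0.137 ] [0.5619 0.0894 0.137 ] [0.6105 0.104  0.137 ]
```

```bash
python3 - <<'E'
from h import *
from station import *
np.set_printoptions(precision=4,suppress=True)
def rp(t): st=read_state();print(t,st["ee_pos"],st["contact_force"],st["clock"])
hit=move_l([.594,.154,.166],v=.06,f_stop=6);rp(hit)
if not hit:
    hit=move_l([.594,.154,.148],v=.04,f_stop=4);rp(hit)
s=snapshot("scene");np.savez("scene2.npz",**s)
cv2.imwrite("pics/s2.png",cv2.resize(s["color"][100:250,280:460],(720,600),interpolation=cv2.INTER_CUBIC))
E
```

```text
False [0.5937 0.154  0.166 ] [-0.193   0.084  -1.8002] 11.4667
True [0.5943 0.1541 0.1555] [-0.8604 -0.5351  6.4663] 11.8167
```

View pics/s2.png

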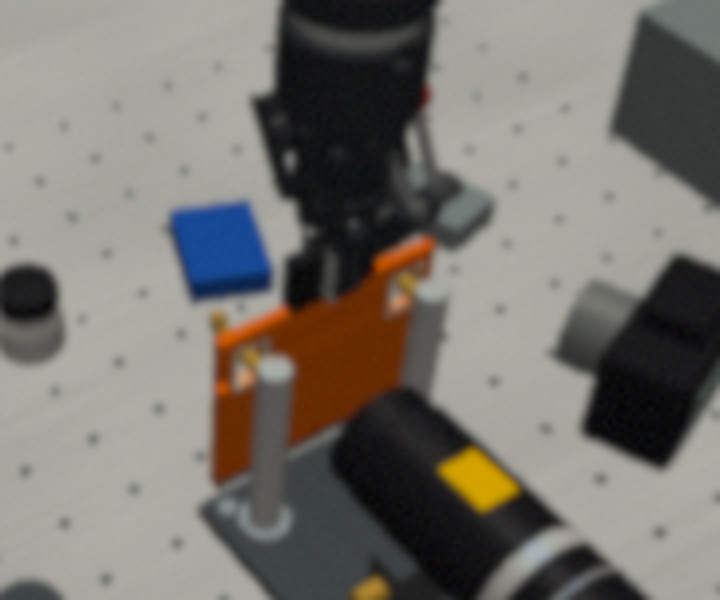

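Both pegs pass through the holes, with the outer one at (405,285) and the near one at (250,357) and its tip at (218,320). The contact height fits resting on the pegs. I'll release, back off upward, and measure the lever.

```bash
python3 - <<'E'
from h import *
from station import *
np.set_printoptions(precision=4,suppress=True)
set_gripper(.04)
p=np.array(read_state()["ee_pos"]); move_l([p[0],p[1],.30],v=.12)
set_gripper(0)
S={"top":snapshot("top"),"scene":snapshot("scene")};np.savez("scene3.npz",**S["scene"])
t=dict(np.load("top0.npz"));S0=dict(np.load("scene0.npz"))
rr=[]
for s,c in((t,(199.7,250.7)),(S0,(382.9,123.3))):
    o,r=rays(s,[c]);rr+=[o,r[0]]
print("tip",tri(*rr))
# housing: by depth cloud height above table near lever
for n,s in(("top",t),("scene",S0)):
    uv,q=cloud(s,np.ones((400,640),bool));k=(np.hypot(q[:,0]-.455,q[:,1]-.35)<.07)&(q[:,2]>.012)&(q[:,2]<.045)
    r=cv2.minAreaRect((q[k][:,:2]*1000).astype(np.float32));print(n,k.sum(),np.median(q[k],0),np.percentile(q[k][:,2],[10,50,90]),r)
s=S["scene"];a=cv2.resize(s["color"][100:250,280:460],(720,600),interpolation=cv2.INTER_CUBIC)
b=cv2.resize(t["color"][200:275,170:240],(560,600),interpolation=cv2.INTER_CUBIC)
o=cv2.resize(cv2.hconcat([a,b]),(800,375));cv2.imwrite("pics/s3.png",o)
print(read_state()["clock"])
E
```

```text
tip [0.4166 0.3685 0.0923]
top 382 [0.4519 0.3692 0.0259] [0.0221 0.0259 0.0334] ((448.5830078125, 374.56060791015625), (69.31199645996094, 50.561973571777344), 14.305949211120605)
scene 349 [0.458  0.3653 0.0251] [0.0162 0.0251 0.0341] ((450.6324768066406, 372.1226501464844), (70.37429809570312, 50.752079010009766), 15.965084075927734)
14.1833
```

View pics/s3.png

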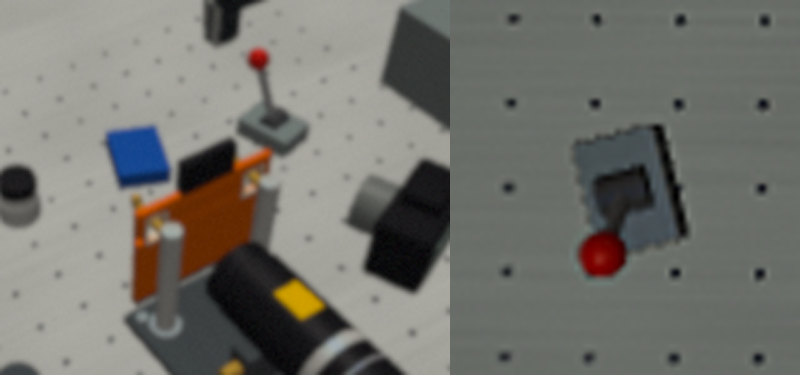

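The shield hangs free on both pegs, with the gripper away. The lever leans toward the robot, tip at about (.419,.3645,.097), and the housing yaw is about 15°. Next I'll push it over with shut fingers.

```bash
python3 - <<'E'
from h import *
from station import *
np.set_printoptions(precision=4,suppress=True)
yw=np.radians(15);u=np.array([np.cos(yw),np.sin(yw),0]);B=np.array([.419,.3645,.082]);O=R(yw-np.pi/2,-1)
def rp(t): st=read_state();print(t,np.array(st["ee_pos"]),((np.array(st["ee_pos"])-B)@u),st["contact_force"],st["clock"])
a=B-.06*u
move_to(a+[0,0,.17],O);rp("up")
rp(move_l(a,v=.15,f_stop=10))
rp(move_l(B+.075*u,v=.06,f_stop=15))
move_l(np.array(read_state()["ee_pos"])-.03*u,v=.1)
p=np.array(read_state()["ee_pos"]);move_l(p-.05*u+[0,0,.0],v=.15);rp("back")
move_l(np.array(read_state()["ee_pos"])+[0,0,.18],v=.2)
s=snapshot("scene");t=snapshot("top")
for n,s_ in(("scene",s),("top",t)):
    m=hsv(s_,(0,180,80),(4,255,255)).astype(np.uint8);c,l,st,ce=cv2.connectedComponentsWithStats(m)
    for i in range(1,c):
        if st[i,4]>8:
            q=np.median(cloud(s_,l==i)[1],0)
            if q[1]>.25 and .3<q[0]<.6: print(n,ce[i],q)
cv2.imwrite("pics/s4.png",cv2.resize(s["color"][80:270,240:470],(726,600),interpolation=cv2.INTER_CUBIC))
E
```

```text
up [0.3618 0.3489 0.2522] -0.05931342953732432 [-0.0081 -0.4499  0.1214] 15.3917
False [0.3616 0.3493 0.0827] -0.059388539816467904 [0.3273 0.0428 0.0168] 16.675
True [0.4634 0.3761 0.0808] 0.045922321340275254 [-1.4849 -0.8176  2.4385] 18.2833
back [0.388  0.3563 0.0815] -0.03205032296273885 [ 0.2677  0.5694 -0.8383] 19.2083
scene [403.8529 134.4118] [0.4936 0.3775 0.0978]
top [194.  225.5] [0.4839 0.3822 0.1028]
```

View pics/s4.png

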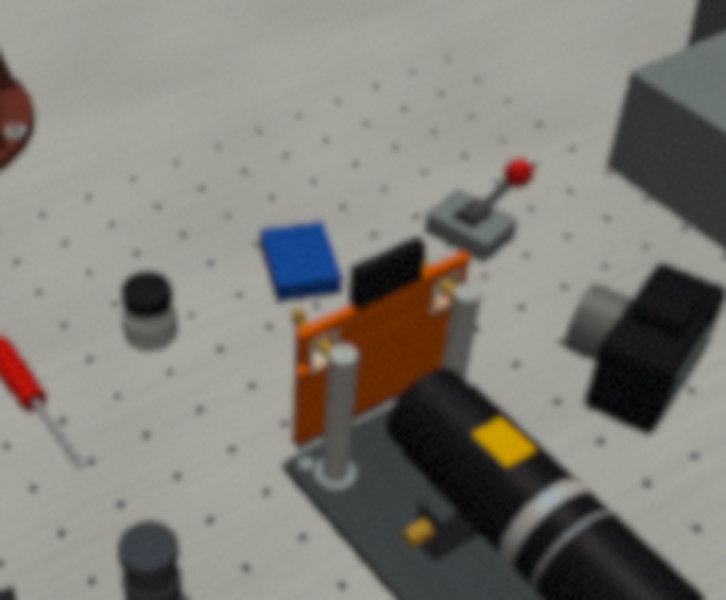

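The lever now leans away, with its ball at (518,172), and the shield still hangs. The ball moved about 70 mm. I'll push again harder to check that it sits on its end stop.

```bash
python3 - <<'E'
from h import *
from station import *
np.set_printoptions(precision=4,suppress=True)
yw=np.radians(15);u=np.array([np.cos(yw),np.sin(yw),0]);B=np.array([.419,.3645,.082])
def rp(t): st=read_state();print(t,np.array(st["ee_pos"]),((np.array(st["ee_pos"])-B)@u),st["contact_force"],st["clock"])
move_l(B-.03*u,v=.2)
rp(move_l(B+.025*u,v=.1,f_stop=10))
rp(move_l(B+.075*u,v=.03,f_stop=30))
move_l(B-.04*u,v=.12); move_l(B-.04*u+[0,0,.18],v=.2)
s=snapshot("scene");t=snapshot("top")
for n,s_ in(("scene",s),("top",t)):
    m=hsv(s_,(0,180,80),(4,255,255)).astype(np.uint8);c,l,st,ce=cv2.connectedComponentsWithStats(m)
    for i in range(1,c):
        if st[i,4]>8:
            q=np.median(cloud(s_,l==i)[1],0)
            if q[1]>.25 and .3<q[0]<.6: print(n,ce[i],q)
a=dict(np.load("scene3.npz"))["color"][140:270,300:395].astype(int);print("shield change",np.abs(a-s["color"][140:270,300:395]).mean());rp("end")
E
```

```text
False [0.4427 0.3708 0.082 ] 0.0245160113769714 [ 0.5337  0.1197 -0.9964] 22.1083
True [0.4633 0.3762 0.0808] 0.04580796240927139 [-1.2285 -0.6162  2.0365] 23.0583
scene [403.7353 134.2941] [0.4933 0.3762 0.0995]
top [194.  225.5] [0.4852 0.3824 0.1023]
shield change 2.694331983805668
end [0.3799 0.3537 0.2608] -0.04058815281256614 [-0.6113 -0.365   0.3979] 25.075
```

```bash
python3 -c "
from station import *
print(close_job())"
```

```text
the job is handed in; nothing more can be done
None
```

The amber shield hangs released on both pegs, the red interlock lever was then thrown to its armed end stop (a second, 30 N push did not move it), and the job was handed in at about 25 s on the clock; no verdict came back.

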